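Park the nail drill handpiece and press the stop pedal

ROBOT

A 7-joint arm with a two-finger parallel gripper is mounted at the origin on the work surface. World frame = base frame: x ahead of the robot, y to its left, z up, the work surface at z = 0. Lengths are in m, angles in rad, forces in N, time in s.
With the tool pointing down it reaches from about 0.4 to 0.875 m from the base axis. Payload 6.5 kg.
Tool frame: the origin (TCP) lies on the centre line of the jaws, within the pads' length; the fingertips stand 25 mm ahead of it and the grasp point (between the pads) lies 6 mm ahead of it; z points along the fingers, y is the line along which they close (so a half turn about z gives the same grasp; the last joint's range is limited). The gripper opens to 85 mm and grips with 20 to 120 N. Pads are 22 mm wide; open, the fingers measure 114 mm over their backs; the gripper's body (76 mm by 85 mm) begins 54 mm behind the grasp point. The pads swing forward as they close: fully open they stand 13 mm farther back than shut.
Start: joints at [-1.324, 0.536, -0.004, 1.538, 0.003, 1.067, -0.071], TCP at [0.2, 0.618, 0.256] pointing down, gripper open.
Joint ranges: [-2.7, 2.7], [-0.37, 2.16], [-1.27, 1.26], [0.24, 2.4], [-1.31, 4.45], [0.19, 1.91], [-2.76, 2.76]. Speed limits (rad/s): [2.39, 2.39, 3.14, 3.14, 3.14, 3.14, 3.14].

INTERFACE

Orientations are given as a unit quaternion [x, y, z, w].
In Python, from station import sensors, get_image, camera_info, env gives the robot as it stands.
- The arm moves only by the tool jog_arm, never from a script. Its argument "plan" is a list of rows, each an object of numbers: "rx", "ry", "rz": the turn, a rotation vector about the world's x, y, z normalised to -1 to 1, where 1 is 4 degrees; "dx", "dy", "dz": the shift along the world's x, y, z normalised to -1 to 1, where 1 is 50 mm; "jaw": the opening, from -1 (shut) to 1 (fully open). In form: [{"rx": .., "ry": .., "rz": .., "dx": .., "dy": .., "dz": .., "jaw": ..}, ...]. A call has exactly 5 rows; each row shifts and turns the commanded pose from where the row before left it; what a row does not reach is not made up. A row lasts 1/10 s, in which the tool goes at most 50 mm and 8.59 degrees, less where a joint would pass 70% of its speed; a pose out of reach is approached as far as the arm can. A call with a number of a shift or a turn outside -1 to 1 is refused whole. A call with a gripper value outside its range is refused whole. The fingers move at their own pace and stop on an object; "force" is the grip in N (left out, the last holds). Time passes only in rows, so rows that do not move let the fingers close, or fill a call up. It gives the time, the measured TCP pose, the force, the opening and the grip force at its end, in the units of the state.
- sensors.get_state(): the state, without advancing time (a new reading comes with each control period).
- get_image(name): name is "scene" or "top" or "wrist"; returns (picture, depth): 420x560x3 uint8, red, green, blue; 420x560 float32, m along the optical axis (not along the pixel's ray), 0 where there is no reading.
- camera_info(name): a dict with "intrinsics" (3x3 intrinsics, pixels), "R" (3x3) and "t" (3): a world point X has camera coordinates R X + t; the wrist camera has in their place "hand_eye" (4x4, takes a point from camera to tool coordinates, whose origin is the TCP and whose axes are the flange's). Camera axes: x right, y down, z forward; pixel columns grow to the right and rows downward; lengths in m; the calibration is good to about 2 mm. The wrist camera is an equidistant fisheye: a pixel r from the principal point sees the ray r / f radians off the axis. A picture is of the moment at which its call begins: read the wrist's pose just before it. camera_info takes no time and is no camera call.
- env.hand_in(): hands the job in; it is judged then, once.
The state is a dict: "clock": time; "joint_pos": joint angles; "qd": joint speeds; "effort": joint torques, N m; "tcp_pos": TCP position; "ee_rot": TCP orientation; "wrist_force": force on the tool from outside, world axes, zero at the start; "ft_torque": the same for the moment, N m; "opening": opening from 0.0 (shut) to 1.0 (fully open); "grasp_force": force on a finger pad.
Only numpy, scipy, OpenCV 4.12 (cv2) and the standard library are available. Lean on these libraries where they do the work, as an engineer would, in place of code of your own. Each camera call takes 0.05 s, during which the arm holds its last target. There are 200 camera calls.

TASK

Put the nail drill's handpiece from its low rest into the tall cradle, lying level in both forks with its thin nose in the narrower fork, and let go. It is delicate: grip it only lightly, set it down gently, and do not drop or knock it. Then press the drill's pedal down to its stop for a moment with the gripper and let it spring back up, leaving the other things on the table where they are.

Things in the scene. Friction and masses are not known exactly. Their poses are not given: they have to be found in the camera images.
- handpiece: metal nail-drill handpiece, 161 mm long, about 160 g, lying on its side. Barrel 28 mm in diameter from x = -75 to +22 mm, taper, slim nose 18 mm in diameter from x = +31 to +66, fragile bit to x = +86. Origin on its axis, near the centre of mass; x points to the nose; may be rolled about x. Over 40 N per finger, or a knock over 25 N, harms it; 20 to 30 N carries it
- nose (a point): front end of the handpiece's slim nose, on its axis, 66 mm from the origin
- rest: low grey plastic rest that holds the handpiece at the start, base 150 x 60 x 4 mm, fixed to the table. Two V forks 8 mm thick at x = -54 and x = +48 mm hold the handpiece's axis 32 mm above the table, directly above the rest's x axis. Origin at the centre of its underside, on the table; x along the handpiece towards its nose
- cradle: tall cradle fixed to the table: wooden base 160 x 80 x 12 mm, two aluminium V forks 8 mm thick: a wide one at x = -54 mm for the barrel, a narrower one at x = +48 for the nose. Fork tips 82 mm above the table, notches open 44 and 32 mm at the top, sides 35 degrees from vertical; free between the forks down to the base. Origin: centre of its underside; x points from the wide to the narrow fork
- cradle_seat (a point): where the handpiece's origin lies when it is parked: 75 mm above the cradle's origin
- pedal_base: black base of the drill's pedal, 180 x 100 x 14 mm, fixed to the table. Origin at the centre of its underside; the hinge lies along its y at x = +75 mm, z = 32 mm
- pedal_pad (a point): place to press, in the middle of the rubber pad on top of the sloping steel pedal plate (140 x 80 x 8 mm), 110 mm from the hinge; moves with the plate. The plate's free end points to the base's -x; at rest it slopes up by 0.24 rad towards the free end
- pedal (a joint): angle of the pedal in rad: 0 is up, 0.24 is fully down on its stop (plate level, the pad 26 mm lower). A spring lifts it; pressing takes about 5 N at first and 9 N at the stop
- file: nail file lying flat, 178 x 26 x 5 mm, bystander; origin at the centre of its underside
- buffer: buffer block, 90 x 26 x 26 mm, bystander; origin at the centre of its underside
- gel_jar: closed white jar, 64 mm wide, 50 mm high, bystander; origin at the centre of its underside
- gel_pot: open white pot, 60 mm wide, 36 mm high, bystander; origin at the centre of its underside
- remover: clear bottle, 60 mm wide, 150 mm high, bystander; origin at the centre of its underside
- oil: small glass bottle, 48 mm wide, 85 mm high, bystander; origin at the centre of its underside
- brush: flat brush, 170 mm long, bystander, lying on the left of the table
Things that resemble listed ones, but are neither listed nor needed, are in the scene too. What is shaped like the handpiece but blue is not meant.

How it is judged:
On the way, in this order (a step that is already met when the one before it is completed fails the run):
1. the handpiece lies in both forks of the cradle, nose in the narrow fork, released (x of handpiece in the frame of cradle between -0.014 and 0.014 m and y of handpiece in the frame of cradle between -0.007 and 0.007 m and z of handpiece in the frame of cradle between 0.067 and 0.083 m and angle between the x axis of handpiece and the x axis of cradle, either way round below 0.1 rad and x of nose in the frame of cradle above 0.03 m and contact force between the fingers and handpiece below 0.1 N and linear speed of handpiece below 0.03 m/s), for 0.2 s.
2. the pedal is held down at its stop (value of joint pedal above 0.215 rad), for 0.2 s.
At the end, for the whole second after the job is handed in: the handpiece rests still in both forks of the cradle, nose in the narrow fork: origin within 14 mm along, 7 mm across and 8 mm in height of the seat, axis within 0.1 rad of the cradle's, released; the pedal is back up (below 0.04 rad) (all of step 1 and value of joint pedal below 0.04 rad); the robot touches nothing.
It fails at once if the handpiece is squeezed or pushed by the fingers with over 80 N (both fingers together) (contact force between the fingers and handpiece above 80 N).
It fails at once if the handpiece is knocked: over 25 N against cradle or table (contact force between handpiece and cradle above 25 N or contact force between handpiece and table above 25 N).
It fails at once if the handpiece is dropped: falls free at over 0.6 m/s (from about 20 mm) (linear speed of handpiece above 0.6 m/s and contact force between the fingers and handpiece below 0.1 N).
It fails at once if another thing on the table is moved by more than 30 mm (distance of any of file, buffer, gel_jar, gel_pot, remover, oil, brush from where it was at the start of the episode above 0.03 m).
It also fails if it takes over 64 s, if anything falls off the work surface, if the arm or the gripper's body presses on something with over 40 N, if the wrist force passes 120 N, or if a joint passes its speed limit or range.

## Working session

There is one attempt and no reset: what is moved stays moved. The work goes in short steps, Python scripts to look and compute and a tool call to move; the robot and the scene stay as the last step left them, time stands still between calls to the robot, and variables do not carry over. Pictures are saved under pics/ and viewed, at most 10 in all, crops included, and the job is handed in when it is done.

Besides the shell and the picture viewer there is one more tool, called after "Request:" in YAML: its name, and indented under it one key for each argument. jog_arm: Moves the arm, as the interface text tells. Scaled input: -1 to 1 covers 50 mm each way for a shift and 4 degrees each way for a turn. Its arguments: {"type":"object","properties":{"plan":{"type":"array","items":{"type":"object","properties":{"rx":{"type":"number","minimum":-1,"maximum":1},"ry":{"type":"number","minimum":-1,"maximum":1},"rz":{"type":"number","minimum":-1,"maximum":1},"dx":{"type":"number","minimum":-1,"maximum":1},"dy":{"type":"number","minimum":-1,"maximum":1},"dz":{"type":"number","minimum":-1,"maximum":1},"jaw":{"type":"number"}}}},"force":{"type":"number"}},"required":["plan"]}

```bash
mkdir -p pics; cat > h.py <<'E'
import numpy as np, cv2
from station import sensors, get_image, camera_info, env
def ray(name,u,v):
    c=camera_info(name);K=np.array(c['intrinsics']);R=np.array(c['R']);t=np.array(c['t'])
    d=R.T@np.linalg.solve(K,[u,v,1.]);return -R.T@t,d
def onplane(name,u,v,z):
    o,d=ray(name,u,v);return o+d*(z-o[2])/d[2]
def cloud(name,depth):
    c=camera_info(name);K=np.array(c['intrinsics']);R=np.array(c['R']);t=np.array(c['t'])
    v,u=np.mgrid[:depth.shape[0],:depth.shape[1]]
    P=np.stack([(u-K[0,2])/K[0,0]*depth,(v-K[1,2])/K[1,1]*depth,depth],-1)
    return (P-t)@R
E
python3 - <<'E'
from h import *
print(sensors.get_state())
for n in ['top','scene']:
    im,d=get_image(n); np.savez('pics/'+n,im=im,d=d); cv2.imwrite(f'pics/{n}.png',im[:,:,::-1])
    c=camera_info(n);print(n,c['intrinsics'],-np.array(c['R']).T@np.array(c['t']),c['R'][2])
c=camera_info('wrist');print(c)
E
```

```text
{'clock': 0.0, 'joint_pos': array([-1.32417696,  0.53716725, -0.0044583 ,  1.53884116,  0.00257721,
        1.06723207, -0.07120072]), 'qd': array([-0.00011363,  0.00091528, -0.00038147,  0.00053329, -0.00070622,
       -0.00150984, -0.00034246]), 'effort': array([-3.93713763e-04, -5.83427167e+01,  1.04889102e+00, -2.59104627e+01,
        1.24377481e-02,  9.40417231e-03, -1.37603413e-05]), 'tcp_pos': array([0.19985719, 0.61793055, 0.25542459]), 'ee_rot': array([ 1.55734623e-01,  9.87798589e-01, -8.16922411e-04, -8.28317778e-05]), 'wrist_force': array([ 0.05158633,  0.0188809 , -0.48454201]), 'ft_torque': array([ 0.00654634,  0.00689687, -0.04030056]), 'grasp_force': 0.0, 'opening': 0.9992399925431}
top [[488.66298943   0.         279.08559106]
 [  0.         488.66298943 203.88992444]
 [  0.           0.           1.        ]] [0.26736831 0.09503279 1.33545477] [ 0.23328799  0.00849427 -0.97237059]
scene [[519.26781232   0.         278.50463173]
 [  0.         519.26781232 224.15751354]
 [  0.           0.           1.        ]] [ 1.20990757 -0.03151812  1.21172293] [-0.50775853  0.10219443 -0.85541661]
{'intrinsics': array([[325.1922621 ,   0.        , 277.71918025],
       [  0.        , 325.1922621 , 209.56994531],
       [  0.        ,   0.        ,   1.        ]]), 'hand_eye': array([[-8.97036773e-04, -9.57700917e-01, -2.87764051e-01,
         7.40103131e-02],
       [ 9.99999593e-01, -8.85685569e-04, -1.69633859e-04,
        -6.14089589e-04],
       [-9.24099651e-05, -2.87764087e-01,  9.57701322e-01,
        -1.17530639e-01],
       [ 0.00000000e+00,  0.00000000e+00,  0.00000000e+00,
         1.00000000e+00]])}
```

View pics/top.png

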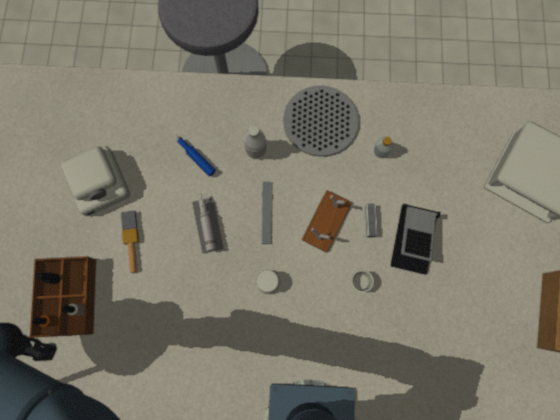

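View pics/scene.png

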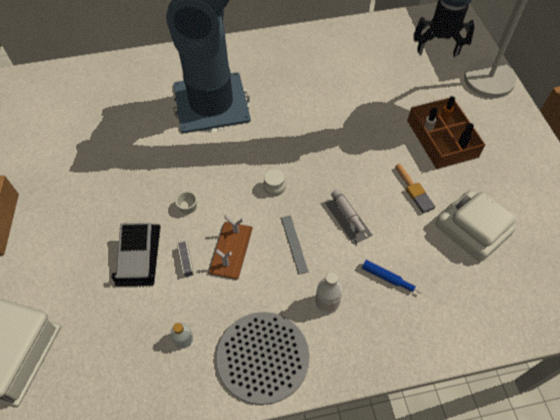

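Candidates for the handpiece, in top-view pixels:
- Grey metal on a grey rest at (208,222), nose up-image at (202,197).
- Blue look-alike at (196,157), excluded by its colour.

The cradle is at (327,221) with forks near (338,202) and (322,237). The pedal is at (415,238). Next is one close crop of these.

```bash
python3 - <<'E'
from h import *
t=np.load('pics/top.npz')['im'];s=np.load('pics/scene.npz')['im']
def c(im,u,v,w=35): 
    return cv2.resize(im[v-w:v+w,u-w:u+w],(266,290),interpolation=cv2.INTER_CUBIC)
m=np.vstack([np.hstack([c(t,208,222),c(t,327,221),c(t,415,238)]),np.hstack([c(s,347,215),c(s,231,248),c(s,137,252)])])
cv2.imwrite('pics/m.png',m[:,:,::-1])
E
```

```text
(no output)
```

View pics/m.png

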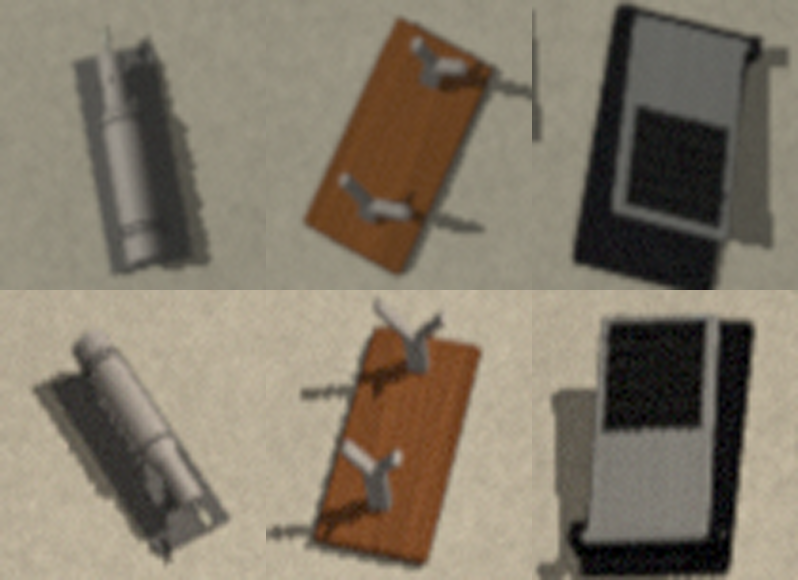

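The crop shows the grey metal handpiece lying on its rest with the nose at (110,50), as described. The cradle's narrow fork is the far one at (440,60) and the wide fork is nearer the robot at (375,200). The pedal pad is at its near, free end at (680,165). Now I'll measure from both views.

```bash
python3 - <<'E'
from h import *
def fit(P):
    c=P.mean(0);u=np.linalg.svd(P-c,full_matrices=False)[2][0];u*=np.sign(u[0]);return c,u
for n,boxes in dict(top=dict(hp=(208,222),cr=(327,221),pd=(415,238)),scene=dict(hp=(347,215),cr=(231,248),pd=(137,252))).items():
    z=np.load(f'pics/{n}.npz');im,d=z['im'],z['d'];P=cloud(n,d);hsv=cv2.cvtColor(im,cv2.COLOR_RGB2HSV)
    for k,(u,v) in boxes.items():
        w=42;sl=np.s_[v-w:v+w,u-w:u+w];Q=P[sl].reshape(-1,3);H=hsv[sl].reshape(-1,3);ok=d[sl].ravel()>0
        g=np.argwhere(ok.reshape(84,84))
        if k=='hp':
            print(n,'tablez',np.median(Q[:,2]))
            m=ok&(Q[:,2]>.022);A=Q[m];c,ax=fit(A)
            for _ in range(3):
                perp=(A-c)[:,:2]@np.array([-ax[1],ax[0]])/np.hypot(*ax[:2]);A=A[abs(perp)<.03];c,ax=fit(A)
            s=(A-c)@ax;print(n,k,len(A),c,'yaw',np.degrees(np.arctan2(ax[1],ax[0])),'ends',(c+ax*s.min()),(c+ax*s.max()),'zmax',np.percentile(A[:,2],98))
        if k=='cr':
            mk=((hsv[...,0]<16)&(hsv[...,1]>120)).astype(np.uint8);mm=np.zeros_like(mk);mm[sl]=mk[sl]
            mm=cv2.morphologyEx(mm,cv2.MORPH_CLOSE,np.ones((9,9)))
            cs=max(cv2.findContours(mm,0,2)[0],key=cv2.contourArea)[:,0]
            w2=np.array([onplane(n,*p,.012) for p in cs])[:,:2].astype(np.float32)*1000
            print(n,k,'wood',cv2.minAreaRect(w2),'zwood',np.median(P[...,2][mm>0]))
            m=ok&(Q[:,2]>.055);A=Q[m]
            _,lab,cen=cv2.kmeans(A[:,:2].astype(np.float32),2,None,(3,50,1e-5),5,0)
            for i in (0,1):
                B=A[lab.ravel()==i];c,ax=fit(B*[1,1,0]);s=(B-c)@ax
                print('  fork',len(B),c[:2],'len',np.ptp(s),'yaw',np.degrees(np.arctan2(ax[1],ax[0])),'ztop',B[:,2].max())
        if k=='pd':
            m=ok&(Q[:,2]>.018);A=Q[m];w2=cv2.minAreaRect(A[:,:2].astype(np.float32)*1000);print(n,k,w2,'z',A[:,2].min(),A[:,2].max())
            D=(H[:,2]<70)&m&(Q[:,2]>.03);print('  pad',np.median(Q[D],0), D.sum(),'plane',np.linalg.lstsq(np.c_[A[:,:2],np.ones(len(A))],A[:,2],rcond=None)[0])
E
```

```text
top tablez 0.001392962412405376
top hp 515 [0.50841274 0.29756332 0.04170349] yaw 15.898831241639082 ends [0.44572224 0.27970684 0.04314904] [0.60046218 0.32378226 0.03958096] zmax 0.05015840210639975
top cr wood ((544.3132934570312, -27.36425018310547), (76.77106475830078, 157.4699249267578), 65.85617065429688) zwood 0.01330314685355282
  fork 58 [ 0.49600111 -0.0066698 ] len 0.05103737548732608 yaw 66.18757413560593 ztop 0.08531610046843055
  fork 56 [ 0.5893846  -0.04772969] len 0.038952585205176846 yaw 63.928714259920966 ztop 0.08534477730495886
top pd ((492.8484802246094, -241.3861083984375), (181.12124633789062, 209.8166046142578), 89.97895050048828) z 0.018011412339745077 0.0763945344376883
  pad [ 0.48802379 -0.26396613  0.06288474] 667 plane [-0.20950022 -0.09639927  0.13370371]
scene tablez -0.0008667479391006509
scene hp 496 [0.51301928 0.29810354 0.03868295] yaw 16.827214031068365 ends [0.44368954 0.27713573 0.04140617] [0.59761931 0.32368965 0.03535993] zmax 0.047353513108514086
scene cr wood ((544.9818115234375, -27.46569061279297), (77.98060607910156, 158.53726196289062), 65.99525451660156) zwood 0.010982839914746058
  fork 66 [ 0.58741666 -0.04914237] len 0.039379631836990614 yaw 64.01751664287154 ztop 0.08413148623625395
  fork 71 [ 0.49377845 -0.00786953] len 0.051015749454568896 yaw 64.00375421166682 ztop 0.08331803720342357
scene pd ((525.0838012695312, -240.42828369140625), (151.46517944335938, 148.34864807128906), 73.95967864990234) z 0.018096920069654958 0.07376296333218467
  pad [ 0.48696828 -0.26407297  0.05969455] 707 plane [-0.26310299  0.01375978  0.19033244]
```

Request:
jog_arm:
  plan:
    - {"dx": 0.6, "dy": -0.6, "rz": 0.9, "jaw": 1}
    - {"dx": 0.65, "dy": -0.65, "rz": 0.9, "jaw": 1}
    - {"dx": 0.65, "dy": -0.65, "rz": 0.9, "jaw": 1}
    - {"dx": 0.65, "dy": -0.65, "rz": 0.9, "jaw": 1}
    - {"dx": 0.65, "dy": -0.65, "rz": 0.9, "jaw": 1}
  force: 25

```text
$.plan[0]: bad value
```

Request:
jog_arm:
  plan:
    - {"dx": 0.65, "dy": -0.65, "dz": -0.1, "rz": 0.9, "jaw": 1}
    - {"dx": 0.65, "dy": -0.65, "dz": -0.2, "rz": 0.9, "jaw": 1}
    - {"dx": 0.65, "dy": -0.65, "dz": -0.2, "rz": 0.9, "jaw": 1}
    - {"dx": 0.65, "dy": -0.65, "dz": -0.2, "rz": 0.9, "jaw": 1}
    - {"dx": 0.5, "dy": -0.5, "dz": -0.2, "rz": 0.4, "jaw": 1}

```text
$.plan[0]: bad value
```

Request:
jog_arm:
  plan:
    - {"rx": 0, "ry": 0, "rz": 0.9, "dx": 0.6, "dy": -0.6, "dz": 0, "jaw": 1}
    - {"rx": 0, "ry": 0, "rz": 0.9, "dx": 0.65, "dy": -0.65, "dz": 0, "jaw": 1}
    - {"rx": 0, "ry": 0, "rz": 0.9, "dx": 0.65, "dy": -0.65, "dz": 0, "jaw": 1}
    - {"rx": 0, "ry": 0, "rz": 0.9, "dx": 0.65, "dy": -0.65, "dz": 0, "jaw": 1}
    - {"rx": 0, "ry": 0, "rz": 0.9, "dx": 0.65, "dy": -0.65, "dz": 0, "jaw": 1}
  force: 25

```text
clock: 0.6
tcp_pos: [0.3609, 0.4568, 0.256]
ee_rot: [-0.002, 1.0, -0.0, -0.0]
wrist_force: [0.9, -0.5, 0.2]
opening: 1.001
grasp_force: 0.0
```

Request:
jog_arm:
  plan:
    - {"rx": 0, "ry": 0, "rz": 0.9, "dx": 0.65, "dy": -0.65, "dz": -0.1, "jaw": 1}
    - {"rx": 0, "ry": 0, "rz": 0.9, "dx": 0.65, "dy": -0.65, "dz": -0.2, "jaw": 1}
    - {"rx": 0, "ry": 0, "rz": 0.9, "dx": 0.6, "dy": -0.6, "dz": -0.2, "jaw": 1}
    - {"rx": 0, "ry": 0, "rz": 0.9, "dx": 0.6, "dy": -0.6, "dz": -0.2, "jaw": 1}
    - {"rx": 0, "ry": 0, "rz": 0.5, "dx": 0.5, "dy": -0.5, "dz": -0.2, "jaw": 1}

```text
clock: 1.1
tcp_pos: [0.5115, 0.306, 0.2106]
ee_rot: [-0.144, 0.99, -0.0, -0.0]
wrist_force: [1.3, 0.1, 0.8]
opening: 1.0
grasp_force: 0.0
```

Request:
jog_arm:
  plan:
    - {"rx": 0, "ry": 0, "rz": 0, "dx": 0, "dy": 0, "dz": 0, "jaw": 1}
    - {"rx": 0, "ry": 0, "rz": 0, "dx": 0, "dy": 0, "dz": 0, "jaw": 1}
    - {"rx": 0, "ry": 0, "rz": 0, "dx": 0, "dy": 0, "dz": 0, "jaw": 1}
    - {"rx": 0, "ry": 0, "rz": 0, "dx": 0, "dy": 0, "dz": 0, "jaw": 1}
    - {"rx": 0, "ry": 0, "rz": 0, "dx": 0, "dy": 0, "dz": 0, "jaw": 1}

```text
clock: 1.6
tcp_pos: [0.5093, 0.3096, 0.2116]
ee_rot: [-0.144, 0.99, 0.0, 0.0]
wrist_force: [0.3, -0.1, 0.4]
opening: 1.002
grasp_force: 0.0
```

```bash
cat >> h.py <<'E'
from scipy.spatial.transform import Rotation as Rot
def wcloud():
    s=sensors.get_state();im,d=get_image('wrist');c=camera_info('wrist');K=np.array(c['intrinsics']);T=np.array(c['hand_eye'])
    v,u=np.mgrid[:420,:560];a=(u-K[0,2]);b=(v-K[1,2]);r=np.hypot(a,b)+1e-9;th=r/K[0,0]
    k=np.tan(np.minimum(th,1.4))/r
    P=np.stack([a*k*d,b*k*d,d],-1)
    P=P@T[:3,:3].T+T[:3,3]
    return im,d,P@Rot.from_quat(s['ee_rot']).as_matrix().T+s['tcp_pos'],s
E
python3 - <<'E'
from h import *
im,d,P,s=wcloud();print(s['tcp_pos'],s['ee_rot'],s['joint_pos'])
np.savez('pics/w1',im=im,d=d,P=P);cv2.imwrite('pics/w1.png',im[:,:,::-1])
E
```

```text
[0.50928826 0.30964192 0.21158404] [-1.44284573e-01  9.89536192e-01  2.78444797e-04  1.00084208e-04] [-0.5952471   0.49522213 -0.03547112  1.72572772  0.02067184  0.92057339
  1.22140857]
```

View pics/w1.png

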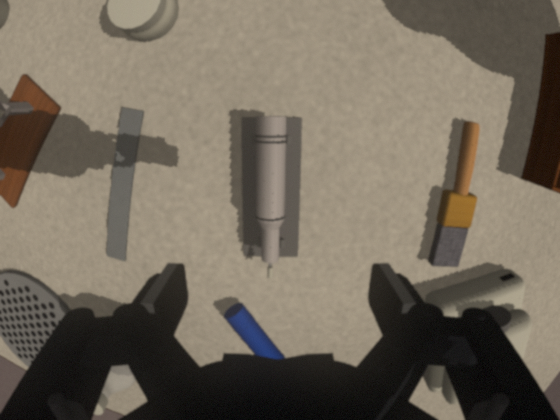

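The wrist view shows the grey handpiece upright in the frame, rear end at (272,117), taper at (270,220), nose end at (270,262). The jaws are nearly square to it. Now I'll fit the axis from this view.

```bash
python3 - <<'E'
from h import *
z=np.load('pics/w1.npz');P,d,im=z['P'],z['d'],z['im']
sl=np.s_[100:290,235:310];Q=P[sl].reshape(-1,3);Q=Q[d[sl].ravel()>0]
print('table',np.median(Q[Q[:,2]<.003+.0],0)[2], 'hist',np.histogram(Q[:,2],bins=np.arange(-.01,.06,.005)))
A=Q[Q[:,2]>.028]
rect=cv2.minAreaRect(A[:,:2].astype(np.float32)*1000);print(rect)
ax=np.array([np.cos(np.radians(16.5)),np.sin(np.radians(16.5))])
for _ in range(3):
    n=np.array([-ax[1],ax[0]]);s=A[:,:2]@ax;l=A[:,:2]@n
    b=np.arange(s.min(),s.max(),.008);M=[]
    for i in b:
        m=(s>=i)&(s<i+.008)
        if m.sum()>10: M.append((i+.004,(l[m].min()+l[m].max())/2,np.ptp(l[m]),np.percentile(A[m,2],97)))
    M=np.array(M);barr=M[1:-1];k=np.polyfit(barr[:,0],barr[:,1],1);a=np.arctan2(ax[1],ax[0])+np.arctan(k[0]);ax=np.array([np.cos(a),np.sin(a)])
print('yaw',np.degrees(a));print(np.round(M,4));print('s',s.min(),s.max())
n=np.array([-ax[1],ax[0]])
for o in (s.min()+.075,s.max()-.066,s.max()-.086): print('origin',o*ax+np.median(barr[:,1])*n)
E
```

```text
table -3.743216520973869e-05 hist (array([   0, 3295, 6469,  265,    0,    0,   11,  156,  203,  891, 2003,
        896,    0]), array([-0.01 , -0.005,  0.   ,  0.005,  0.01 ,  0.015,  0.02 ,  0.025,
        0.03 ,  0.035,  0.04 ,  0.045,  0.05 ,  0.055]))
((517.8943481445312, 305.4255676269531), (160.12908935546875, 33.24891662597656), 16.278324127197266)
yaw 15.623938998002407
[[0.5048 0.1539 0.0271 0.0465]
 [0.5128 0.1536 0.026  0.0463]
 [0.5208 0.154  0.0331 0.0466]
 [0.5288 0.154  0.0333 0.0464]
 [0.5368 0.1534 0.0275 0.0463]
 [0.5448 0.1535 0.0278 0.0462]
 [0.5528 0.1534 0.0279 0.0462]
 [0.5608 0.1537 0.0258 0.0462]
 [0.5688 0.1538 0.026  0.0462]
 [0.5768 0.1539 0.0262 0.0463]
 [0.5848 0.154  0.0264 0.0463]
 [0.5928 0.1535 0.0277 0.0465]
 [0.6008 0.1536 0.0256 0.0455]
 [0.6088 0.1537 0.0165 0.0414]
 [0.6168 0.1541 0.0258 0.0415]
 [0.6248 0.1541 0.0281 0.0414]
 [0.6328 0.1527 0.0191 0.042 ]
 [0.6408 0.1538 0.017  0.0413]
 [0.6488 0.1538 0.0052 0.0355]
 [0.6568 0.1539 0.0051 0.0354]]
s 0.5008230091937351 0.6611209203262999
origin [0.51313157 0.30317436]
origin [0.53171642 0.30837171]
origin [0.51245542 0.30298527]
```

Request:
jog_arm:
  plan:
    - {"rx": 0, "ry": 0, "rz": -0.2, "dx": 0.06, "dy": -0.13, "dz": -0.3, "jaw": 1}
    - {"rx": 0, "ry": 0, "rz": 0, "dx": 0, "dy": 0, "dz": -0.6, "jaw": 1}
    - {"rx": 0, "ry": 0, "rz": 0, "dx": 0, "dy": 0, "dz": -0.6, "jaw": 1}
    - {"rx": 0, "ry": 0, "rz": 0, "dx": 0, "dy": 0, "dz": -0.6, "jaw": 1}
    - {"rx": 0, "ry": 0, "rz": 0, "dx": 0, "dy": 0, "dz": -0.3, "jaw": 1}

```text
clock: 2.15
tcp_pos: [0.5115, 0.3016, 0.089]
ee_rot: [-0.137, 0.991, -0.001, -0.001]
wrist_force: [-0.1, 0.4, -0.1]
opening: 1.004
grasp_force: 0.0
```

Request:
jog_arm:
  plan:
    - {"rx": 0, "ry": 0, "rz": 0, "dx": 0, "dy": 0, "dz": 0, "jaw": 1}
    - {"rx": 0, "ry": 0, "rz": 0, "dx": 0, "dy": 0, "dz": 0, "jaw": 1}
    - {"rx": 0, "ry": 0, "rz": 0, "dx": 0, "dy": 0, "dz": 0, "jaw": 1}
    - {"rx": 0, "ry": 0, "rz": 0, "dx": 0, "dy": 0, "dz": 0, "jaw": 1}
    - {"rx": 0, "ry": 0, "rz": 0, "dx": 0, "dy": 0, "dz": 0, "jaw": 1}

```text
clock: 2.65
tcp_pos: [0.5135, 0.3023, 0.0923]
ee_rot: [-0.136, 0.991, 0.0, 0.001]
wrist_force: [0.3, -0.1, -0.4]
opening: 0.997
grasp_force: 0.0
```

```bash
python3 - <<'E'
from h import *
im,d,P,s=wcloud();print(s['tcp_pos'],s['ee_rot'])
np.savez('pics/w2',im=im,d=d,P=P);cv2.imwrite('pics/w2.png',im[:,:,::-1])
A=P[(d>0)&(P[...,2]>.030)&(P[...,2]<.06)&(np.hypot(P[...,0]-.5125,P[...,1]-.303)<.1)]
for yaw in (15.6,16.2):
    a=np.radians(yaw);ax=np.array([np.cos(a),np.sin(a)]);n=np.array([-ax[1],ax[0]])
    s_=A[:,:2]@ax-np.array([.5125,.303])@ax;l=A[:,:2]@n-np.array([.5125,.303])@n
    print(yaw,s_.min(),s_.max())
    for i in np.arange(-.08,.08,.016):
        m=(s_>=i)&(s_<i+.016)&(abs(l)<.025)
        if m.sum()>5: print(round(i+.008,3),np.round([l[m].min(),l[m].max(),A[m,2].max(),l[m][np.argsort(A[m,2])[-20:]].mean()],4))
E
```

```text
[0.51353488 0.30226178 0.09226511] [-1.36371846e-01  9.90657376e-01  3.49974732e-04  7.48753175e-04]
15.6 -0.0743278738605897 0.08701631873673932
-0.072 [-0.0141  0.0138  0.0472  0.0005]
-0.056 [-0.0146  0.0145  0.0474 -0.0006]
-0.04 [-0.0143  0.0135  0.0472  0.0002]
-0.024 [-0.0142  0.0133  0.0473 -0.0005]
-0.008 [-0.0141  0.0137  0.0473  0.0007]
0.008 [-0.0141  0.0134  0.0473 -0.0009]
0.024 [-0.0145  0.0144  0.0472 -0.0003]
0.04 [-0.0114  0.0122  0.0418 -0.0003]
0.056 [-0.0128  0.0129  0.0419  0.0003]
0.072 [-0.0084  0.0077  0.0412  0.0003]
16.2 -0.0744302670189747 0.08699451885605236
-0.072 [-0.0134  0.0145  0.0472  0.0013]
-0.056 [-0.014   0.0151  0.0474 -0.    ]
-0.04 [-0.0138  0.0139  0.0472  0.0006]
-0.024 [-0.0139  0.0135  0.0473 -0.0002]
-0.008 [-0.0141  0.0138  0.0473  0.0009]
0.008 [-0.014   0.0133  0.0473 -0.0007]
0.024 [-0.0147  0.0142  0.0472 -0.0005]
0.04 [-0.0119  0.0117  0.0418 -0.0007]
0.056 [-0.0133  0.0124  0.0419 -0.0003]
0.072 [-0.0091  0.007   0.0412 -0.0003]
```

View pics/w2.png

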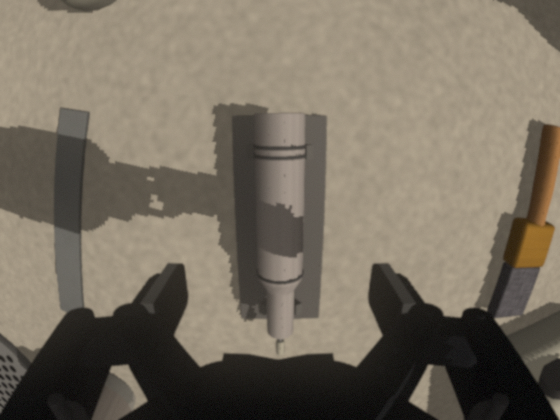

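The wrist view shows the handpiece centred between the open jaws, rear at (280,115) and nose at (280,335). The axis is 33 mm up and its yaw of 15.6° matches the tool. I'll lower the arm and grip at 22 N.

Request:
jog_arm:
  plan:
    - {"rx": 0, "ry": 0, "rz": 0, "dx": -0.02, "dy": 0.02, "dz": -0.3, "jaw": 1}
    - {"rx": 0, "ry": 0, "rz": 0, "dx": 0, "dy": 0, "dz": -0.4, "jaw": 1}
    - {"rx": 0, "ry": 0, "rz": 0, "dx": 0, "dy": 0, "dz": -0.3, "jaw": 1}
    - {"rx": 0, "ry": 0, "rz": 0, "dx": 0, "dy": 0, "dz": -0.1, "jaw": 1}
    - {"rx": 0, "ry": 0, "rz": 0, "dx": 0, "dy": 0, "dz": 0, "jaw": 0.6}
  force: 22

```text
clock: 3.2
tcp_pos: [0.5113, 0.3025, 0.0351]
ee_rot: [-0.136, 0.991, -0.0, -0.001]
wrist_force: [-0.3, -0.5, -0.4]
opening: 0.855
grasp_force: 0.0
```

Request:
jog_arm:
  plan:
    - {"rx": 0, "ry": 0, "rz": 0, "dx": 0, "dy": 0, "dz": 0, "jaw": 0.3}
    - {"rx": 0, "ry": 0, "rz": 0, "dx": 0, "dy": 0, "dz": 0, "jaw": 0.1}
    - {"rx": 0, "ry": 0, "rz": 0, "dx": 0, "dy": 0, "dz": 0, "jaw": -0.1}
    - {"rx": 0, "ry": 0, "rz": 0, "dx": 0, "dy": 0, "dz": 0, "jaw": -0.2}
    - {"rx": 0, "ry": 0, "rz": 0, "dx": 0, "dy": 0, "dz": 0, "jaw": -0.3}

```text
clock: 3.7
tcp_pos: [0.5121, 0.303, 0.0366]
ee_rot: [-0.136, 0.991, 0.0, 0.0]
wrist_force: [0.4, -0.2, -0.6]
opening: 0.349
grasp_force: 0.0
```

Request:
jog_arm:
  plan:
    - {"rx": 0, "ry": 0, "rz": 0, "dx": 0, "dy": 0, "dz": 0, "jaw": -0.35}
    - {"rx": 0, "ry": 0, "rz": 0, "dx": 0, "dy": 0, "dz": 0, "jaw": -0.4}
    - {"rx": 0, "ry": 0, "rz": 0, "dx": 0, "dy": 0, "dz": 0, "jaw": -0.5}
    - {"rx": 0, "ry": 0, "rz": 0, "dx": 0, "dy": 0, "dz": 0, "jaw": -0.6}
    - {"rx": 0, "ry": 0, "rz": 0, "dx": 0, "dy": 0, "dz": 0, "jaw": -0.6}

```text
clock: 4.2
tcp_pos: [0.5121, 0.3031, 0.0365]
ee_rot: [-0.136, 0.991, 0.0, 0.0]
wrist_force: [-0.8, -0.5, 5.0]
opening: 0.318
grasp_force: 21.6
```

Request:
jog_arm:
  plan:
    - {"rx": 0, "ry": 0, "rz": 0, "dx": 0, "dy": 0, "dz": 0.1, "jaw": -0.6}
    - {"rx": 0, "ry": 0, "rz": 0, "dx": 0, "dy": 0, "dz": 0.2, "jaw": -0.6}
    - {"rx": 0, "ry": 0, "rz": 0, "dx": 0, "dy": 0, "dz": 0.3, "jaw": -0.6}
    - {"rx": 0, "ry": 0, "rz": 0, "dx": 0, "dy": 0, "dz": 0.4, "jaw": -0.6}
    - {"rx": 0, "ry": 0, "rz": 0, "dx": 0, "dy": 0, "dz": 0.5, "jaw": -0.6}

```text
clock: 4.7
tcp_pos: [0.5117, 0.3027, 0.1125]
ee_rot: [-0.136, 0.991, -0.0, -0.0]
wrist_force: [0.7, 0.8, -1.0]
opening: 0.316
grasp_force: 21.8
```

Request:
jog_arm:
  plan:
    - {"rx": 0, "ry": 0, "rz": 0, "dx": 0, "dy": 0, "dz": 0.5, "jaw": -0.6}
    - {"rx": 0, "ry": 0, "rz": 0, "dx": 0, "dy": 0, "dz": 0.5, "jaw": -0.6}
    - {"rx": 0, "ry": 0, "rz": 0, "dx": 0, "dy": 0, "dz": 0.3, "jaw": -0.6}
    - {"rx": 0, "ry": 0, "rz": 0, "dx": 0, "dy": 0, "dz": 0.1, "jaw": -0.6}
    - {"rx": 0, "ry": 0, "rz": 0, "dx": 0, "dy": 0, "dz": 0, "jaw": -0.6}

```text
clock: 5.2
tcp_pos: [0.5121, 0.303, 0.1818]
ee_rot: [-0.136, 0.991, 0.0, 0.0]
wrist_force: [0.6, -0.4, -1.5]
opening: 0.315
grasp_force: 21.8
```

Request:
jog_arm:
  plan:
    - {"rx": 0, "ry": 0, "rz": -0.4, "dx": 0.06, "dy": -0.3, "dz": 0, "jaw": -0.6}
    - {"rx": 0, "ry": 0, "rz": -0.9, "dx": 0.06, "dy": -0.6, "dz": 0, "jaw": -0.6}
    - {"rx": 0, "ry": 0, "rz": -0.9, "dx": 0.06, "dy": -0.6, "dz": 0, "jaw": -0.6}
    - {"rx": 0, "ry": 0, "rz": -0.9, "dx": 0.06, "dy": -0.6, "dz": 0, "jaw": -0.6}
    - {"rx": 0, "ry": 0, "rz": -0.9, "dx": 0.06, "dy": -0.6, "dz": 0, "jaw": -0.6}

```text
clock: 5.7
tcp_pos: [0.5263, 0.165, 0.18]
ee_rot: [0.005, 1.0, -0.001, -0.001]
wrist_force: [0.5, 0.3, -1.6]
opening: 0.318
grasp_force: 21.9
```

Request:
jog_arm:
  plan:
    - {"rx": 0, "ry": 0, "rz": -0.9, "dx": 0.06, "dy": -0.6, "dz": 0, "jaw": -0.6}
    - {"rx": 0, "ry": 0, "rz": -0.9, "dx": 0.06, "dy": -0.6, "dz": 0, "jaw": -0.6}
    - {"rx": 0, "ry": 0, "rz": -0.9, "dx": 0.06, "dy": -0.6, "dz": 0, "jaw": -0.6}
    - {"rx": 0, "ry": 0, "rz": -0.9, "dx": 0.06, "dy": -0.6, "dz": 0, "jaw": -0.6}
    - {"rx": 0, "ry": 0, "rz": -0.9, "dx": 0.06, "dy": -0.6, "dz": 0, "jaw": -0.6}

```text
clock: 6.2
tcp_pos: [0.5408, 0.0152, 0.18]
ee_rot: [0.162, 0.987, -0.001, -0.001]
wrist_force: [0.7, 0.7, -1.4]
opening: 0.32
grasp_force: 21.9
```

Request:
jog_arm:
  plan:
    - {"rx": 0, "ry": 0, "rz": -0.9, "dx": 0.03, "dy": -0.6, "dz": 0, "jaw": -0.6}
    - {"rx": 0, "ry": 0, "rz": -0.53, "dx": 0, "dy": -0.3, "dz": 0, "jaw": -0.6}
    - {"rx": 0, "ry": 0, "rz": 0, "dx": 0, "dy": 0, "dz": 0, "jaw": -0.6}
    - {"rx": 0, "ry": 0, "rz": 0, "dx": 0, "dy": 0, "dz": 0, "jaw": -0.6}
    - {"rx": 0, "ry": 0, "rz": 0, "dx": 0, "dy": 0, "dz": 0, "jaw": -0.6}

```text
clock: 6.7
tcp_pos: [0.5433, -0.0251, 0.181]
ee_rot: [0.207, 0.978, 0.0, -0.0]
wrist_force: [0.4, 0.4, -0.8]
opening: 0.319
grasp_force: 21.9
```

```bash
python3 - <<'E'
from h import *
im,d,P,s=wcloud();print(s['tcp_pos'],s['ee_rot'],s['joint_pos'])
np.savez('pics/w3',im=im,d=d,P=P);cv2.imwrite('pics/w3.png',im[:,:,::-1])
E
```

```text
[ 0.54333813 -0.02508345  0.18099228] [ 2.06770717e-01  9.78389253e-01  4.46997250e-04 -3.74568575e-04] [-0.18022548  0.45865011  0.18499881  1.89342761 -0.11520393  0.80017115
  1.22074974]
```

View pics/w3.png

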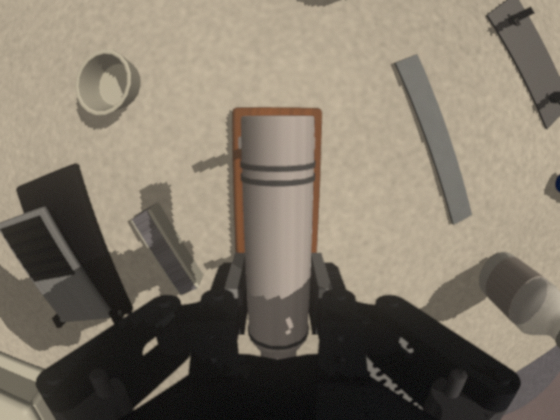

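The wrist view shows the handpiece in the jaws, rear at (278,120), lying above the wooden base whose rear edge is at row 110 and side edges at columns 236 and 320. I'll measure the base and the handpiece in this frame.

```bash
python3 - <<'E'
from h import *
z=np.load('pics/w3.npz');P,d,im=z['P'],z['d'],z['im'];hsv=cv2.cvtColor(im,cv2.COLOR_RGB2HSV)
s=np.zeros(d.shape,bool);s[95:262,220:340]=1
W=s&(hsv[...,0]<16)&(hsv[...,1]>110)&(d>0)&(P[...,2]<.02)&(P[...,2]>.004)
Q=P[W];print('wood',len(Q),np.median(Q[:,2]))
a=np.radians(-24.1);o=np.array([.5440,-.0283])
for it in range(3):
    ax=np.array([np.cos(a),np.sin(a)]);n=np.array([-ax[1],ax[0]])
    S=(Q[:,:2]-o)@ax;L=(Q[:,:2]-o)@n;M=[]
    for i in np.arange(-.07,0,.008):
        m=(S>i)&(S<i+.008)
        if m.sum()>6:M.append((i+.004,*np.percentile(L[m],[.5,99.5])))
    M=np.array(M);k1=np.polyfit(M[:,0],M[:,1],1);k2=np.polyfit(M[:,0],M[:,2],1)
    print('yaw',np.degrees(a),'slopes',np.degrees([k1[0],k2[0]]),'edges',k1[1],k2[1],'rear',np.percentile(S,.5)); 
    a+=(k1[0]+k2[0])/2
print(np.round(M,4))
H=s&(d>0)&(P[...,2]>.15);A=P[H];print('hp n',len(A))
S=(A[:,:2]-o)@ax;L=(A[:,:2]-o)@n
for i in np.arange(-.08,.03,.012):
    m=(S>i)&(S<i+.012)
    if m.sum()>30:print(round(i+.006,3),np.round([L[m].min(),L[m].max(),(L[m].min()+L[m].max())/2,np.percentile(A[m,2],99)],4))
print('hp rear',S.min())
E
```

```text
wood 2186 0.011627645527209435
yaw -24.1 slopes [-0.60503764 -0.23865381] edges -0.03799535914857929 0.03885779977506454 rear -0.08208271193562414
yaw -24.521845727661866 slopes [-0.1824455   0.17447147] edges -0.0379898955138101 0.03886412691049477 rear -0.08204391660104571
yaw -24.525832743198663 slopes [-0.17847249  0.17843438] edges -0.03798985227148872 0.03886419177184447 rear -0.08204467869807476
[[-0.066  -0.0381  0.0387]
 [-0.058  -0.0377  0.039 ]
 [-0.05   -0.0382  0.0384]
 [-0.042  -0.0373  0.0386]
 [-0.034  -0.0376  0.0388]
 [-0.026  -0.0377  0.039 ]
 [-0.018  -0.0379  0.0385]
 [-0.01   -0.0381  0.0388]
 [-0.002  -0.0383  0.0391]]
hp n 10503
-0.074 [-0.0132  0.0141  0.0005  0.191 ]
-0.062 [-0.0129  0.0153  0.0012  0.191 ]
-0.05 [-0.0127  0.0154  0.0013  0.1911]
-0.038 [-0.0126  0.0152  0.0013  0.1909]
-0.026 [-0.0124  0.0153  0.0014  0.1909]
-0.014 [-0.0183  0.0224  0.002   0.1822]
hp rear -0.07564572647954766
```

Request:
jog_arm:
  plan:
    - {"rx": 0, "ry": 0, "rz": 0, "dx": -0.01, "dy": -0.02, "dz": -0.2, "jaw": -0.6}
    - {"rx": 0, "ry": 0, "rz": 0, "dx": 0, "dy": 0, "dz": -0.5, "jaw": -0.6}
    - {"rx": 0, "ry": 0, "rz": 0, "dx": 0, "dy": 0, "dz": -0.5, "jaw": -0.6}
    - {"rx": 0, "ry": 0, "rz": 0, "dx": 0, "dy": 0, "dz": -0.3, "jaw": -0.6}
    - {"rx": 0, "ry": 0, "rz": 0, "dx": 0, "dy": 0, "dz": -0.1, "jaw": -0.6}

```text
clock: 7.25
tcp_pos: [0.5415, -0.0274, 0.0991]
ee_rot: [0.208, 0.978, -0.0, -0.002]
wrist_force: [0.1, 0.1, -0.6]
opening: 0.321
grasp_force: 21.9
```

Request:
jog_arm:
  plan:
    - {"rx": 0, "ry": 0, "rz": 0, "dx": 0, "dy": 0, "dz": -0.04, "jaw": -0.6}
    - {"rx": 0, "ry": 0, "rz": 0, "dx": 0, "dy": 0, "dz": -0.04, "jaw": -0.6}
    - {"rx": 0, "ry": 0, "rz": 0, "dx": 0, "dy": 0, "dz": 0, "jaw": -0.6}
    - {"rx": 0, "ry": 0, "rz": 0, "dx": 0, "dy": 0, "dz": 0, "jaw": -0.6}
    - {"rx": 0, "ry": 0, "rz": 0, "dx": 0, "dy": 0, "dz": 0, "jaw": -0.6}

```text
clock: 7.75
tcp_pos: [0.5434, -0.028, 0.0978]
ee_rot: [0.208, 0.978, 0.0, 0.0]
wrist_force: [0.2, -0.4, -1.8]
opening: 0.321
grasp_force: 21.9
```

```bash
python3 - <<'E'
from h import *
s=sensors.get_state();print(s['tcp_pos'],s['wrist_force'])
im,d,P,s=wcloud();hsv=cv2.cvtColor(im,cv2.COLOR_RGB2HSV)
np.savez('pics/w4',im=im,d=d,P=P);cv2.imwrite('pics/w4.png',im[:,:,::-1])
a=np.radians(-24.4);o=np.array([.5440,-.0283]);ax=np.array([np.cos(a),np.sin(a)]);n=np.array([-ax[1],ax[0]])
S=(P[...,:2]-o)@ax;L=(P[...,:2]-o)@n;Z=P[...,2]
b=(d>0)&(abs(L)<.05)&(S<0)&(S>-.1)
for nm,m in dict(wood=b&(Z<.02)&(Z>.005)&(hsv[...,1]>110),hp=b&(Z>.085)&(abs(L)<.018)&(S<-.02),fork=b&(Z<.088)&(Z>.05)&(abs(L)>.0155)&(S<-.04)&(S>-.07)).items():
    print(nm,m.sum(),'S',np.percentile(S[m],[1,99]),'L',np.percentile(L[m],[1,99]),'mean',np.percentile(L[m],[1,99]).mean(),'z',np.percentile(Z[m],[1,99]))
E
```

```text
[ 0.54337415 -0.02802581  0.09778788] [ 0.23064112 -0.37705975 -1.75771485]
wood 5800 S [-0.08201456 -0.00097317] L [-0.03797503  0.03863241] mean 0.00032868795675455517 z [0.00979175 0.01339317]
hp 14034 S [-0.07382875 -0.02009236] L [-0.0171332   0.01716029] mean 1.3545510631375948e-05 z [0.0977678  0.17621383]
fork 968 S [-0.06136738 -0.05308204] L [-0.02525816  0.0261804 ] mean 0.00046112064633170233 z [0.07051991 0.08229513]
```

View pics/w4.png

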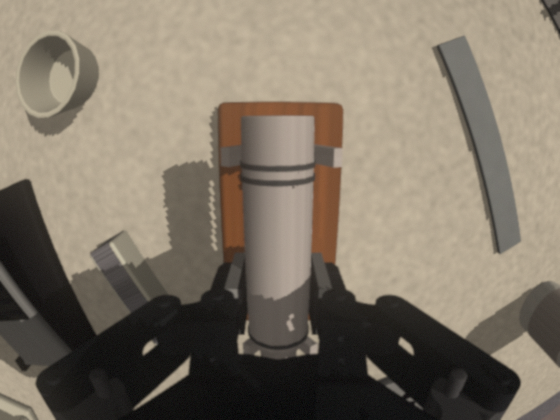

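The rear fork shows at row 156, evenly to either side of the barrel, centred within 0.5 mm. The handpiece sits about 3 mm too far forward, so I'll correct that and lower it gently.

Request:
jog_arm:
  plan:
    - {"rx": 0, "ry": 0, "rz": 0, "dx": -0.05, "dy": 0.02, "dz": -0.06, "jaw": -0.6}
    - {"rx": 0, "ry": 0, "rz": 0, "dx": 0, "dy": 0, "dz": -0.06, "jaw": -0.6}
    - {"rx": 0, "ry": 0, "rz": 0, "dx": 0, "dy": 0, "dz": -0.06, "jaw": -0.6}
    - {"rx": 0, "ry": 0, "rz": 0, "dx": 0, "dy": 0, "dz": -0.04, "jaw": -0.6}
    - {"rx": 0, "ry": 0, "rz": 0, "dx": 0, "dy": 0, "dz": -0.02, "jaw": -0.6}

```text
clock: 8.3
tcp_pos: [0.5404, -0.0271, 0.0849]
ee_rot: [0.208, 0.978, -0.0, -0.0]
wrist_force: [-0.2, 0.1, -1.0]
opening: 0.322
grasp_force: 21.9
```

Request:
jog_arm:
  plan:
    - {"rx": 0, "ry": 0, "rz": 0, "dx": 0, "dy": 0, "dz": -0.02, "jaw": -0.6}
    - {"rx": 0, "ry": 0, "rz": 0, "dx": 0, "dy": 0, "dz": -0.02, "jaw": -0.6}
    - {"rx": 0, "ry": 0, "rz": 0, "dx": 0, "dy": 0, "dz": -0.02, "jaw": -0.6}
    - {"rx": 0, "ry": 0, "rz": 0, "dx": 0, "dy": 0, "dz": 0, "jaw": -0.6}
    - {"rx": 0, "ry": 0, "rz": 0, "dx": 0, "dy": 0, "dz": 0, "jaw": -0.6}

```text
clock: 8.8
tcp_pos: [0.5406, -0.027, 0.0823]
ee_rot: [0.208, 0.978, 0.0, 0.0]
wrist_force: [0.4, -0.0, -0.5]
opening: 0.318
grasp_force: 21.9
```

Request:
jog_arm:
  plan:
    - {"rx": 0, "ry": 0, "rz": 0, "dx": 0, "dy": 0, "dz": -0.015, "jaw": -0.6}
    - {"rx": 0, "ry": 0, "rz": 0, "dx": 0, "dy": 0, "dz": -0.015, "jaw": -0.6}
    - {"rx": 0, "ry": 0, "rz": 0, "dx": 0, "dy": 0, "dz": 0, "jaw": -0.6}
    - {"rx": 0, "ry": 0, "rz": 0, "dx": 0, "dy": 0, "dz": 0, "jaw": -0.6}
    - {"rx": 0, "ry": 0, "rz": 0, "dx": 0, "dy": 0, "dz": 0, "jaw": -0.6}

```text
clock: 9.3
tcp_pos: [0.5409, -0.0267, 0.0809]
ee_rot: [0.208, 0.978, 0.0, 0.0]
wrist_force: [1.2, 2.5, 1.1]
opening: 0.321
grasp_force: 22.0
```

Request:
jog_arm:
  plan:
    - {"rx": 0, "ry": 0, "rz": 0, "dx": 0, "dy": 0, "dz": -0.01, "jaw": -0.6}
    - {"rx": 0, "ry": 0, "rz": 0, "dx": 0, "dy": 0, "dz": -0.01, "jaw": -0.6}
    - {"rx": 0, "ry": 0, "rz": 0, "dx": 0, "dy": 0, "dz": 0, "jaw": -0.6}
    - {"rx": 0, "ry": 0, "rz": 0, "dx": 0, "dy": 0, "dz": 0, "jaw": -0.6}
    - {"rx": 0, "ry": 0, "rz": 0, "dx": 0, "dy": 0, "dz": 0, "jaw": -0.6}

```text
clock: 9.8
tcp_pos: [0.5412, -0.0264, 0.0802]
ee_rot: [0.208, 0.978, 0.0, 0.001]
wrist_force: [1.7, 4.8, 6.9]
opening: 0.324
grasp_force: 22.4
```

Request:
jog_arm:
  plan:
    - {"rx": 0, "ry": 0, "rz": 0, "dx": 0.008, "dy": 0.02, "dz": 0, "jaw": -0.6}
    - {"rx": 0, "ry": 0, "rz": 0, "dx": 0, "dy": 0, "dz": 0, "jaw": -0.6}
    - {"rx": 0, "ry": 0, "rz": 0, "dx": 0, "dy": 0, "dz": 0, "jaw": -0.6}
    - {"rx": 0, "ry": 0, "rz": 0, "dx": 0, "dy": 0, "dz": 0, "jaw": -0.6}
    - {"rx": 0, "ry": 0, "rz": 0, "dx": 0, "dy": 0, "dz": 0, "jaw": -0.6}

```text
clock: 10.3
tcp_pos: [0.5412, -0.0261, 0.0799]
ee_rot: [0.208, 0.978, 0.0, 0.0]
wrist_force: [2.2, 2.2, 3.9]
opening: 0.319
grasp_force: 22.2
```

Request:
jog_arm:
  plan:
    - {"rx": 0, "ry": 0, "rz": 0, "dx": 0.004, "dy": 0.01, "dz": -0.01, "jaw": -0.6}
    - {"rx": 0, "ry": 0, "rz": 0, "dx": 0, "dy": 0, "dz": -0.005, "jaw": -0.6}
    - {"rx": 0, "ry": 0, "rz": 0, "dx": 0, "dy": 0, "dz": 0, "jaw": -0.6}
    - {"rx": 0, "ry": 0, "rz": 0, "dx": 0, "dy": 0, "dz": 0, "jaw": -0.6}
    - {"rx": 0, "ry": 0, "rz": 0, "dx": 0, "dy": 0, "dz": 0, "jaw": -0.6}

```text
clock: 10.8
tcp_pos: [0.5413, -0.0259, 0.0795]
ee_rot: [0.209, 0.978, -0.0, 0.0]
wrist_force: [-0.1, 2.3, 8.7]
opening: 0.32
grasp_force: 22.7
```

```bash
python3 - <<'E'
from h import *
im,d,P,s=wcloud();print(s['tcp_pos'],s['wrist_force'],s['ft_torque'])
a=np.radians(-24.4);o=np.array([.5440,-.0283]);ax=np.array([np.cos(a),np.sin(a)]);n=np.array([-ax[1],ax[0]])
S=(P[...,:2]-o)@ax;L=(P[...,:2]-o)@n;Z=P[...,2];v=np.mgrid[:420,:560][0]
b=(d>0)&(v<260)&(abs(L)<.05)&(S<0)&(S>-.1)
f=b&(Z<.088)&(Z>.05)&(abs(L)>.0155)&(S<-.045)&(S>-.075);print('fork L',np.percentile(L[f],[1,99]).mean(),np.percentile(S[f],[1,99]),Z[f].max())
for i in np.arange(-.08,-.02,.01):
    m=b&(S>i)&(S<i+.01)&(Z>.08)&(abs(L)<.0155)
    if m.sum()>20: print(round(i+.005,3),np.round([L[m].min(),L[m].max(),Z[m].max()],4))
E
```

```text
[ 0.54129194 -0.02585965  0.0794793 ] [-0.11079668  2.25349125  8.7410852 ] [ 0.38034851 -0.03373125 -0.2452857 ]
fork L 0.0004825661973051603 [-0.06123538 -0.05328304] 0.08309667525422977
-0.075 [-0.0127  0.013   0.0904]
-0.065 [-0.0128  0.0136  0.0904]
-0.055 [-0.013   0.0137  0.0908]
-0.045 [-0.0129  0.0133  0.0904]
-0.035 [-0.0128  0.0133  0.0903]
-0.025 [-0.0129  0.0134  0.0906]
```

The handpiece is seated, level and centred, with its axis at about 76 mm. I'll release slowly.

Request:
jog_arm:
  plan:
    - {"rx": 0, "ry": 0, "rz": 0, "dx": 0, "dy": 0, "dz": 0.005, "jaw": -0.45}
    - {"rx": 0, "ry": 0, "rz": 0, "dx": 0, "dy": 0, "dz": 0, "jaw": -0.38}
    - {"rx": 0, "ry": 0, "rz": 0, "dx": 0, "dy": 0, "dz": 0, "jaw": -0.34}
    - {"rx": 0, "ry": 0, "rz": 0, "dx": 0, "dy": 0, "dz": 0, "jaw": -0.3}
    - {"rx": 0, "ry": 0, "rz": 0, "dx": 0, "dy": 0, "dz": 0, "jaw": -0.25}

```text
clock: 11.35
tcp_pos: [0.5399, -0.0262, 0.0787]
ee_rot: [0.208, 0.978, -0.001, -0.001]
wrist_force: [-1.1, 0.3, -0.7]
opening: 0.376
grasp_force: 0.0
```

Request:
jog_arm:
  plan:
    - {"rx": 0, "ry": 0, "rz": 0, "dx": 0, "dy": 0, "dz": 0, "jaw": -0.2}
    - {"rx": 0, "ry": 0, "rz": 0, "dx": 0, "dy": 0, "dz": 0, "jaw": -0.1}
    - {"rx": 0, "ry": 0, "rz": 0, "dx": 0, "dy": 0, "dz": 0, "jaw": 0.05}
    - {"rx": 0, "ry": 0, "rz": 0, "dx": 0, "dy": 0, "dz": 0, "jaw": 0.2}
    - {"rx": 0, "ry": 0, "rz": 0, "dx": 0, "dy": 0, "dz": 0, "jaw": 0.3}

```text
clock: 11.85
tcp_pos: [0.5411, -0.0256, 0.0793]
ee_rot: [0.208, 0.978, -0.0, -0.0]
wrist_force: [-0.2, 0.3, 0.2]
opening: 0.651
grasp_force: 0.0
```

Request:
jog_arm:
  plan:
    - {"rx": 0, "ry": 0, "rz": 0, "dx": 0, "dy": 0, "dz": 0.1, "jaw": 0.3}
    - {"rx": 0, "ry": 0, "rz": 0, "dx": 0, "dy": 0, "dz": 0.4, "jaw": 0.3}
    - {"rx": 0, "ry": 0, "rz": 0, "dx": 0, "dy": 0, "dz": 0.6, "jaw": 0.3}
    - {"rx": 0, "ry": 0, "rz": 0, "dx": 0, "dy": 0, "dz": 0.7, "jaw": 0.3}
    - {"rx": 0, "ry": 0, "rz": 0, "dx": 0, "dy": 0, "dz": 0.6, "jaw": 0.3}

```text
clock: 12.35
tcp_pos: [0.5412, -0.0257, 0.2013]
ee_rot: [0.208, 0.978, 0.0, 0.0]
wrist_force: [1.0, -0.2, 0.4]
opening: 0.652
grasp_force: 0.0
```

Request:
jog_arm:
  plan:
    - {"rx": 0, "ry": 0, "rz": 0, "dx": 0, "dy": 0, "dz": 0.2, "jaw": -1}
    - {"rx": 0, "ry": 0, "rz": 0, "dx": 0, "dy": 0, "dz": 0, "jaw": -1}
    - {"rx": 0, "ry": 0, "rz": 0, "dx": 0, "dy": 0, "dz": 0, "jaw": -1}
    - {"rx": 0, "ry": 0, "rz": 0, "dx": 0, "dy": 0, "dz": 0, "jaw": -1}
    - {"rx": 0, "ry": 0, "rz": 0, "dx": 0, "dy": 0, "dz": 0, "jaw": -1}

```text
clock: 12.85
tcp_pos: [0.5403, -0.0256, 0.208]
ee_rot: [0.208, 0.978, -0.0, -0.001]
wrist_force: [-0.2, 0.1, -1.3]
opening: -0.003
grasp_force: 0.0
```

```bash
python3 - <<'E'
from h import *
im,d,P,s=wcloud();print(s['tcp_pos'],s['ee_rot'],s['opening'])
cv2.imwrite('pics/w5.png',im[:,:,::-1]);np.savez('pics/w5',im=im,d=d,P=P)
a=np.radians(-24.4);o=np.array([.5440,-.0283]);ax=np.array([np.cos(a),np.sin(a)]);n=np.array([-ax[1],ax[0]])
S=(P[...,:2]-o)@ax;L=(P[...,:2]-o)@n;Z=P[...,2]
for i in np.arange(-.08,.07,.015):
    m=(d>0)&(S>i)&(S<i+.015)&(Z>.06)&(Z<.11)&(abs(L)<.0155)
    if m.sum()>20: print(round(i+.007,3),np.round([L[m].min(),L[m].max(),Z[m].max()],4))
# pedal from fixed views: pad by dark mask on the plate, plate height grid
for nme,(u,v) in dict(top=(415,238),scene=(137,252)).items():
    z=np.load(f'pics/{nme}.npz');im,d=z['im'],z['d'];Pc=cloud(nme,d);w=42
    mask=np.zeros(d.shape,np.uint8);mask[v-w:v+w,u-w:u+w]=1
    g=cv2.cvtColor(im,cv2.COLOR_RGB2GRAY)
    pad=((g<60)&(Pc[...,2]>.035)&(mask>0)).astype(np.uint8)
    c=max(cv2.findContours(pad,0,2)[0],key=cv2.contourArea)
    B=Pc[cv2.drawContours(np.zeros_like(pad),[c],-1,1,-1)>0]
    print(nme,'pad',cv2.minAreaRect(B[:,:2].astype(np.float32)*1000),B.mean(0),B[:,2].max())
    pl=(mask>0)&(g>95)&(Pc[...,2]>.034)&(hsvs if False else True)
    plA=Pc[pl&(abs(Pc[...,0]-.53)<.08)&(abs(Pc[...,1]+.255)<.06)];print(' plate',cv2.minAreaRect(plA[:,:2].astype(np.float32)*1000))
E
```

```text
[ 0.54031035 -0.02559581  0.20798977] [ 2.08300454e-01  9.78064120e-01 -3.57802534e-04 -1.17057691e-03] -0.0031111357214163096
-0.073 [-0.0131  0.0135  0.0903]
-0.058 [-0.0155  0.0155  0.0905]
-0.043 [-0.0129  0.0142  0.0904]
-0.028 [-0.0131  0.0134  0.09  ]
-0.013 [-0.0133  0.014   0.0899]
0.002 [-0.0136  0.0141  0.0902]
0.017 [-0.0136  0.0143  0.0908]
0.032 [-0.0094  0.0095  0.0864]
0.047 [-0.0154  0.0151  0.0798]
top pad ((405.7033996582031, -95.02084350585938), (87.50747680664062, 461.9202575683594), 25.322744369506836) [ 0.48451245 -0.26218714  0.06779827] 1.335454770037241
 plate ((520.8555908203125, -268.3660583496094), (81.7955093383789, 143.70486450195312), 83.0906753540039)
scene pad ((831.9425048828125, -173.03851318359375), (802.8267822265625, 83.73429870605469), 14.572884559631348) [ 0.48644629 -0.26369583  0.06413414] 1.2117229266008127
 plate ((514.443115234375, -269.37335205078125), (81.22774505615234, 138.75035095214844), 79.87052917480469)
```

View pics/w5.png

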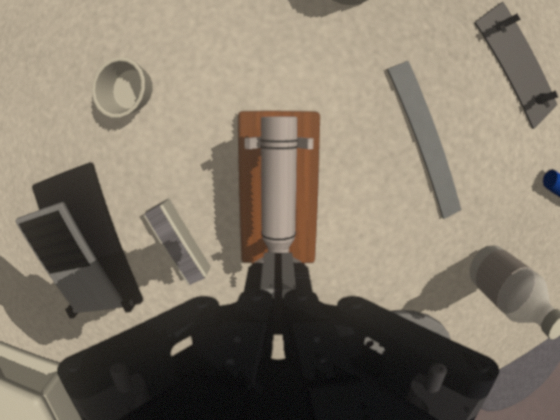

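The handpiece lies in both forks, rear at (279,120) with the nose end towards the narrow fork, and the tool is clear. The pedal pad shows at (57,238). I'll move above the pad with the jaws shut and measure it.

Request:
jog_arm:
  plan:
    - {"rx": 0, "ry": 0, "rz": 0, "dx": -0.1, "dy": -0.5, "dz": 0, "jaw": -1}
    - {"rx": 0, "ry": 0, "rz": 0, "dx": -0.24, "dy": -1, "dz": 0, "jaw": -1}
    - {"rx": 0, "ry": 0, "rz": 0, "dx": -0.24, "dy": -1, "dz": 0, "jaw": -1}
    - {"rx": 0, "ry": 0, "rz": 0, "dx": -0.24, "dy": -1, "dz": 0, "jaw": -1}
    - {"rx": 0, "ry": 0, "rz": 0, "dx": -0.24, "dy": -0.6, "dz": 0, "jaw": -1}

```text
clock: 13.4
tcp_pos: [0.4876, -0.2305, 0.209]
ee_rot: [0.21, 0.978, -0.001, -0.0]
wrist_force: [0.3, 0.5, -0.4]
opening: -0.001
grasp_force: 0.0
```

Request:
jog_arm:
  plan:
    - {"rx": 0, "ry": 0, "rz": 0, "dx": 0, "dy": -0.5, "dz": -0.3, "jaw": -1}
    - {"rx": 0, "ry": 0, "rz": 0, "dx": 0, "dy": -0.16, "dz": -0.3, "jaw": -1}
    - {"rx": 0, "ry": 0, "rz": 0, "dx": 0, "dy": 0, "dz": -0.2, "jaw": -1}
    - {"rx": 0, "ry": 0, "rz": 0, "dx": 0, "dy": 0, "dz": 0, "jaw": -1}
    - {"rx": 0, "ry": 0, "rz": 0, "dx": 0, "dy": 0, "dz": 0, "jaw": -1}

```text
clock: 13.9
tcp_pos: [0.4895, -0.2575, 0.1689]
ee_rot: [0.207, 0.978, 0.001, -0.0]
wrist_force: [0.1, -0.3, 1.0]
opening: 0.001
grasp_force: 0.0
```

```bash
python3 - <<'E'
from h import *
im,d,P,s=wcloud();print(s['tcp_pos'],s['ee_rot'])
cv2.imwrite('pics/w6.png',im[:,:,::-1])
g=cv2.cvtColor(im,cv2.COLOR_RGB2GRAY)
m=((g<70)&(d>0)&(P[...,2]>.04)&(P[...,2]<.075)&(np.hypot(P[...,0]-.487,P[...,1]+.264)<.06)).astype(np.uint8)
c=max(cv2.findContours(m,0,2)[0],key=cv2.contourArea)
B=P[(cv2.drawContours(np.zeros_like(m),[c],-1,1,-1)*m)>0];print(len(B),cv2.minAreaRect(B[:,:2].astype(np.float32)*1000),B.mean(0),np.percentile(B[:,2],[2,98]))
E
```

```text
[ 0.48953748 -0.25750016  0.16891161] [ 2.07065488e-01  9.78326829e-01  5.04615561e-04 -4.94246423e-04]
7320 ((482.6430969238281, -264.078857421875), (65.94426727294922, 68.93357849121094), 78.86514282226562) [ 0.47967311 -0.26252954  0.06277216] [0.05374132 0.07006716]
```

View pics/w6.png

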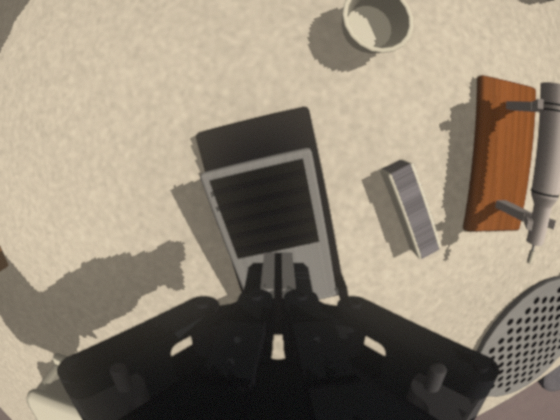

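The wrist view shows the pad at (265,207), between the grey plate edges, with the shut fingertips at (278,270). The pad centre is at (0.484, -0.264, 0.063).

Request:
jog_arm:
  plan:
    - {"rx": 0, "ry": 0, "rz": 0, "dx": -0.11, "dy": -0.13, "dz": -0.2, "jaw": -1}
    - {"rx": 0, "ry": 0, "rz": 0, "dx": 0, "dy": 0, "dz": -0.5, "jaw": -1}
    - {"rx": 0, "ry": 0, "rz": 0, "dx": 0, "dy": 0, "dz": -0.5, "jaw": -1}
    - {"rx": 0, "ry": 0, "rz": 0, "dx": 0, "dy": 0, "dz": -0.25, "jaw": -1}
    - {"rx": 0, "ry": 0, "rz": 0, "dx": 0, "dy": 0, "dz": -0.05, "jaw": -1}

```text
clock: 14.45
tcp_pos: [0.4825, -0.2655, 0.0929]
ee_rot: [0.208, 0.978, 0.0, -0.001]
wrist_force: [0.8, 0.9, 0.8]
opening: 0.001
grasp_force: 0.0
```

Request:
jog_arm:
  plan:
    - {"rx": 0, "ry": 0, "rz": 0, "dx": 0, "dy": 0, "dz": -0.1, "jaw": -1}
    - {"rx": 0, "ry": 0, "rz": 0, "dx": 0, "dy": 0, "dz": -0.1, "jaw": -1}
    - {"rx": 0, "ry": 0, "rz": 0, "dx": 0, "dy": 0, "dz": -0.1, "jaw": -1}
    - {"rx": 0, "ry": 0, "rz": 0, "dx": 0, "dy": 0, "dz": -0.1, "jaw": -1}
    - {"rx": 0, "ry": 0, "rz": 0, "dx": 0, "dy": 0, "dz": 0, "jaw": -1}

```text
clock: 14.95
tcp_pos: [0.4834, -0.2663, 0.0747]
ee_rot: [0.208, 0.978, -0.0, 0.0]
wrist_force: [-2.9, 0.8, 7.4]
opening: -0.001
grasp_force: 3.3
```

Request:
jog_arm:
  plan:
    - {"rx": 0, "ry": 0, "rz": 0, "dx": 0, "dy": 0, "dz": -0.08, "jaw": -1}
    - {"rx": 0, "ry": 0, "rz": 0, "dx": 0, "dy": 0, "dz": -0.08, "jaw": -1}
    - {"rx": 0, "ry": 0, "rz": 0, "dx": 0, "dy": 0, "dz": -0.06, "jaw": -1}
    - {"rx": 0, "ry": 0, "rz": 0, "dx": 0, "dy": 0, "dz": -0.02, "jaw": -1}
    - {"rx": 0, "ry": 0, "rz": 0, "dx": 0, "dy": 0, "dz": 0, "jaw": -1}

```text
clock: 15.45
tcp_pos: [0.4827, -0.2662, 0.0629]
ee_rot: [0.208, 0.978, 0.0, -0.001]
wrist_force: [-3.9, -0.0, 9.7]
opening: -0.003
grasp_force: 4.4
```

Request:
jog_arm:
  plan:
    - {"rx": 0, "ry": 0, "rz": 0, "dx": 0, "dy": 0, "dz": -0.03, "jaw": -1}
    - {"rx": 0, "ry": 0, "rz": 0, "dx": 0, "dy": 0, "dz": -0.02, "jaw": -1}
    - {"rx": 0, "ry": 0, "rz": 0, "dx": 0, "dy": 0, "dz": 0, "jaw": -1}
    - {"rx": 0, "ry": 0, "rz": 0, "dx": 0, "dy": 0, "dz": 0, "jaw": -1}
    - {"rx": 0, "ry": 0, "rz": 0, "dx": 0, "dy": 0, "dz": 0, "jaw": -1}

```text
clock: 15.95
tcp_pos: [0.4827, -0.2662, 0.0609]
ee_rot: [0.209, 0.978, 0.0, -0.001]
wrist_force: [-5.8, 1.7, 14.0]
opening: 0.004
grasp_force: 6.8
```

Request:
jog_arm:
  plan:
    - {"rx": 0, "ry": 0, "rz": 0, "dx": 0, "dy": 0, "dz": -0.03, "jaw": -1}
    - {"rx": 0, "ry": 0, "rz": 0, "dx": 0, "dy": 0, "dz": 0, "jaw": -1}
    - {"rx": 0, "ry": 0, "rz": 0, "dx": 0, "dy": 0, "dz": 0, "jaw": -1}
    - {"rx": 0, "ry": 0, "rz": 0, "dx": 0, "dy": 0, "dz": 0, "jaw": -1}
    - {"rx": 0, "ry": 0, "rz": 0, "dx": 0, "dy": 0, "dz": 0, "jaw": -1}

```text
clock: 16.45
tcp_pos: [0.4827, -0.2662, 0.0606]
ee_rot: [0.209, 0.978, 0.0, -0.001]
wrist_force: [-10.1, 4.0, 26.5]
opening: -0.0
grasp_force: 13.7
```

The tool has stopped sinking and the force has risen to 26 N, so the pedal is at its stop. I'll release smoothly and retreat.

Request:
jog_arm:
  plan:
    - {"rx": 0, "ry": 0, "rz": 0, "dx": 0, "dy": 0, "dz": 0.08, "jaw": -1}
    - {"rx": 0, "ry": 0, "rz": 0, "dx": 0, "dy": 0, "dz": 0.2, "jaw": -1}
    - {"rx": 0, "ry": 0, "rz": 0, "dx": 0, "dy": 0, "dz": 0.3, "jaw": -1}
    - {"rx": 0, "ry": 0, "rz": 0, "dx": 0, "dy": 0, "dz": 0.5, "jaw": -1}
    - {"rx": 0, "ry": 0, "rz": 0, "dx": 0, "dy": 0, "dz": 0.8, "jaw": -1}

```text
clock: 16.95
tcp_pos: [0.4823, -0.2651, 0.1522]
ee_rot: [0.208, 0.978, 0.0, -0.002]
wrist_force: [0.8, -0.1, 0.5]
opening: 0.0
grasp_force: 0.0
```

Request:
jog_arm:
  plan:
    - {"rx": 0, "ry": 0, "rz": 0, "dx": 0, "dy": 0, "dz": 0.6, "jaw": -1}
    - {"rx": 0, "ry": 0, "rz": 0, "dx": 0, "dy": 0, "dz": 0.2, "jaw": -1}
    - {"rx": 0, "ry": 0, "rz": 0, "dx": 0, "dy": 0, "dz": 0, "jaw": -1}
    - {"rx": 0, "ry": 0, "rz": 0, "dx": 0, "dy": 0, "dz": 0, "jaw": -1}
    - {"rx": 0, "ry": 0, "rz": 0, "dx": 0, "dy": 0, "dz": 0, "jaw": -1}

```text
clock: 17.45
tcp_pos: [0.4827, -0.2653, 0.1908]
ee_rot: [0.208, 0.978, 0.0, -0.001]
wrist_force: [-1.1, -0.5, -0.2]
opening: 0.003
grasp_force: 0.0
```

```bash
python3 - <<'E'
from h import *
im,d,P,s=wcloud();print(s['tcp_pos'],s['wrist_force'])
m=(d>0)&(P[...,2]<.09)&(np.hypot(P[...,0]-.484,P[...,1]+.264)<.012);print('pad z',np.median(P[m][:,2]),m.sum())
im,d=get_image('scene');Q=cloud('scene',d);a=np.radians(-24.4);o=np.array([.5415,-.027]);ax=np.array([np.cos(a),np.sin(a)])
S=(Q[...,:2]-o)@ax;L=(Q[...,:2]-o)@np.array([-ax[1],ax[0]])
for i in (-.065,-.04,0,.03,.05):
    m=(abs(S-i)<.006)&(abs(L)<.016)&(Q[...,2]>.06);print(i,m.sum(),Q[m][:,2].max() if m.any() else None)
E
```

```text
[ 0.48269744 -0.26533672  0.19083706] [-1.05898755 -0.46502937 -0.23840182]
pad z 0.06199353550968581 642
-0.065 44 0.0895253947763616
-0.04 45 0.09202341374052476
0 46 0.09053301614869717
0.03 49 0.09298948861366099
0.05 56 0.08556478236799049
```

The pad is back up at 62 mm, the handpiece is level in the forks and the robot is clear.

```bash
python3 -c "
from station import env; print(env.hand_in())"
```

```text
the job is handed in; nothing more can be done
None
```

The handpiece lies level in both cradle forks with its nose in the narrow one and is released; the pedal was held at its stop, sprang back up, and the job is handed in (hand-in gave no verdict).

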